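Pack the closed jars in the cellar carrier

TASK

Pack the three closed jars (the ones with lids) into the wooden carrier, each standing upright on the carrier's floor inside the collar of its own size: the wide jar in the widest collar, the middle one in the middle-sized, the slim one in the smallest. Set them down, do not drop them, and leave the three open jars standing where they are.

Things in the scene. Friction and masses are not known exactly. Their poses are not given: they have to be found in the camera images.
- jar_wide: The wide CLOSED jar: clear round glass jar with a flat brass-coloured metal lid on, 66 mm across, 80 mm high over the lid, standing upright, loose, 190 g or so. Straight sides up to 58 mm; the lid is 62 mm across and takes up the top 14 mm (a stack of two loose lids without glass, 28 mm high, also lies on the bench: not a jar). Origin: centre of the underside; z up along the jar's axis.
- jar_middle: The middle CLOSED jar: clear round glass jar with a flat brass-coloured metal lid on, 54 mm across, 90 mm high over the lid, standing upright, loose, 160 g or so. Straight sides up to 68 mm; the lid is 50 mm across and takes up the top 14 mm (a stack of two loose lids without glass, 28 mm high, also lies on the bench: not a jar). Origin: centre of the underside; z up along the jar's axis.
- jar_slim: The slim CLOSED jar: clear round glass jar with a flat brass-coloured metal lid on, 42 mm across, 100 mm high over the lid, standing upright, loose, 120 g or so. Straight sides up to 78 mm; the lid is 38 mm across and takes up the top 14 mm (a stack of two loose lids without glass, 28 mm high, also lies on the bench: not a jar). Origin: centre of the underside; z up along the jar's axis.
- open_wide: The wide OPEN jar, the look-alike without a lid: clear round glass, open mouth, 66 mm across, 77 mm high, upright, loose. Straight sides up to 58 mm. To be left alone. Origin: centre of the underside.
- open_middle: The middle OPEN jar, the look-alike without a lid: clear round glass, open mouth, 54 mm across, 87 mm high, upright, loose. Straight sides up to 68 mm. To be left alone. Origin: centre of the underside.
- open_slim: The slim OPEN jar, the look-alike without a lid: clear round glass, open mouth, 42 mm across, 97 mm high, upright, loose. Straight sides up to 78 mm. To be left alone. Origin: centre of the underside.
- carrier: Pale wooden carrier tray, fixed to the bench, 330 mm long (its y axis) by 115 mm wide (its x axis). Its floor is 10 mm thick; the long side walls rise 22 mm above the bench, the two ends 40 mm. The three collars stand on its floor in a row along its y axis, centres 100 mm apart, the middle one at the tray's centre. Origin: centre of the underside, on the bench.
- collar_wide: Dark wooden ring fixed on the carrier's floor, the one that fits the wide jar: opening 84 mm across, wall 5 mm, 94 mm outside, 16 mm high (its top 26 mm above the bench). Origin: centre of the ring's underside, on the carrier's floor 10 mm above the bench; z up. The jar stands inside it on the carrier's floor with 9 mm to spare all round.
- collar_middle: Dark wooden ring fixed on the carrier's floor, the one that fits the middle jar: opening 72 mm across, wall 5 mm, 82 mm outside, 16 mm high (its top 26 mm above the bench). Origin: centre of the ring's underside, on the carrier's floor 10 mm above the bench; z up. The jar stands inside it on the carrier's floor with 9 mm to spare all round.
- collar_slim: Dark wooden ring fixed on the carrier's floor, the one that fits the slim jar: opening 60 mm across, wall 5 mm, 70 mm outside, 16 mm high (its top 26 mm above the bench). Origin: centre of the ring's underside, on the carrier's floor 10 mm above the bench; z up. The jar stands inside it on the carrier's floor with 9 mm to spare all round.
Mind the look-alikes: they are no part of the job. What is shaped like the jar_slim but pink or red is not meant.

How it is judged:
By the outcome, as a careful person would: the job done as asked, in the order asked, and still so for the second after the job is handed in, with the robot touching nothing.
It also fails if it takes over 86 s, if anything falls off the work surface, if the arm or the gripper's body presses on something with over 40 N, if the wrist force passes 120 N, or if a joint passes its speed limit or range.

ROBOT

A 6-joint arm with a two-finger parallel gripper is mounted at the origin on the work surface. World frame = base frame: x ahead of the robot, y to its left, z up, the work surface at z = 0. Lengths are in m, angles in rad, forces in N, time in s.
With the tool pointing down it reaches from about 0.425 to 0.95 m from the base axis. Payload 14.7 kg.
Tool frame: the origin (TCP) lies midway between the tips of the shut fingers; the grasp point (between the pads) lies 19 mm behind it; z points along the fingers, y is the line along which they close (so a half turn about z gives the same grasp; the last joint's range is limited). The gripper opens to 85 mm and grips with 20 to 120 N. Pads are 22 mm wide; open, the fingers measure 114 mm over their backs; the gripper's body (76 mm by 85 mm) begins 54 mm behind the grasp point. The pads swing forward as they close: fully open they stand 13 mm farther back than shut.
Start: joints at [1.225, 0.48, 1.596, -0, 1.065, -0.047], TCP at [0.191, 0.621, 0.231] pointing down, gripper open.
Joint ranges: [-2.75, 2.75], [-0.82, 2.05], [0.23, 2.67], [-1.56, 4.7], [0.09, 2.69], [-2.92, 2.92]. Speed limits (rad/s): [1.89, 1.89, 2.39, 3.01, 3.01, 3.01].

INTERFACE

Orientations are given as [roll, pitch, yaw] about the fixed x, y, z axes, in that order (R = Rz(yaw) Ry(pitch) Rx(roll)).
In Python, from station import env gives the robot as it stands. The module is installed in compiled form; this text tells all that it offers. Calls block until the motion is done:
- env.movep(position, orientation): joint-space move of the TCP to a pose.
- env.move_linear(position, velocity=0.15, attitude=None): straight line of the TCP; attitude=None keeps the orientation; velocity is the mean speed in m/s.
- env.move_j(angles): joint-space move.
- env.open() and env.close_gripper(force=None): open the fingers fully, or close them until they stop; force is the grip in N (None keeps the last).
- env.pause(seconds).
- env.solve_ik(position, orientation): joint angles nearest the present ones, or None.
- env.camera(name): name is "scene" or "side" or "wrist"; returns a dict with "image" (480x640x3 uint8, blue, green, red), "fx", "fy", "cx", "cy" (pixels), "rvec" (rotation vector, rad) and "tvec" (3), from world to camera coordinates, as OpenCV has them; the wrist camera has in their place "hand_eye" (4x4, takes a point from camera to tool coordinates, whose origin is the TCP and whose axes are the flange's). Camera axes: x right, y down, z forward; pixel columns grow to the right and rows downward; lengths in m; the calibration is good to about 2 mm. A picture is of the moment at which its call begins: read the wrist's pose just before it. There is no depth.
A pose or a line that the arm cannot do raises env.IKError and nothing moves.
- env.close_job(): hands the job in; it is judged then, once.
Readings, each from a call of its own:
- env.read_time_s(): time.
- env.read_joint_positions(): joint angles.
- env.read_qvel(): joint speeds.
- env.read_joint_torque(): joint torques, N m.
- env.read_position(): TCP position.
- env.read_tool_rot(): TCP orientation.
- env.read_force(): force on the tool from outside, world axes, zero at the start.
- env.read_ft_torque(): the same for the moment, N m.
- env.read_grip_width(): finger opening in m.
- env.read_gripper_force(): force on a finger pad.
Only numpy, scipy, OpenCV 4.12 (cv2) and the standard library are available. Lean on these libraries where they do the work, as an engineer would, in place of code of your own. Each camera call takes 0.05 s, during which the arm holds its last target. There are 200 camera calls.

## Working session

There is one attempt and no reset: what is moved stays moved. The work goes in short steps, each a Python script; the robot and the scene stay as the last script left them, time stands still between calls to the robot, and variables do not carry over. Pictures are saved under pics/ and viewed, at most 14 in all, crops included, and the job is handed in when it is done.

```bash
mkdir -p pics; python3 - <<'E'
from station import env
import cv2,numpy as np
for n in("scene","side"):
    c=env.camera(n);cv2.imwrite(f"pics/{n}0.png",c["image"])
    R=cv2.Rodrigues(np.array(c["rvec"],float))[0];print(n,c["fx"],c["cx"],c["cy"],-R.T@np.array(c["tvec"]).ravel(),R[2])
c=env.camera("wrist");print(c["fx"],c["hand_eye"]);print(env.read_time_s(),env.read_tool_rot())
E
```

```text
scene 551.6538751938524 322.8739082841284 240.5553248547816 [1.22615418 0.45191005 0.90410815] [-0.61504587 -0.36588028 -0.69846274]
side 482.3982010703959 322.3452186742996 248.14750543875817 [ 0.17917781 -0.54242172  0.73606441] [ 0.32286911  0.59215694 -0.73831274]
408.61211976774047 [[-9.86430039e-05 -9.65945686e-01 -2.58744897e-01  6.47570715e-02]
 [ 9.99999991e-01 -7.11597310e-05 -1.15583218e-04 -1.09879270e-04]
 [ 9.32348938e-05 -2.58744906e-01  9.65945684e-01 -1.43548252e-01]
 [ 0.00000000e+00  0.00000000e+00  0.00000000e+00  1.00000000e+00]]
0.15 [-3.14058131e+00 -5.21567823e-05  2.84279922e+00]
```

View pics/scene0.png

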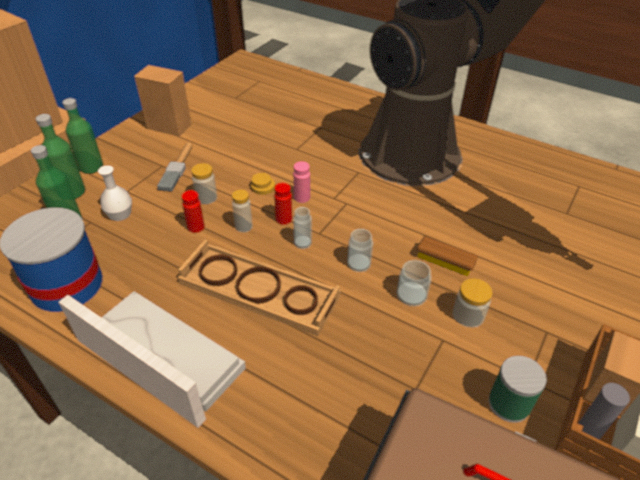

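View pics/side0.png

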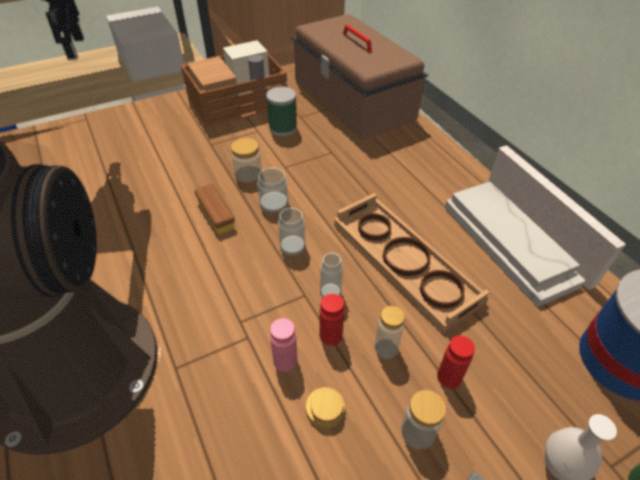

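The scene view shows these candidates:
- **Closed jars, brass lids:** (203,183), (241,210) and (473,302).
- **Open jars:** (302,227), (360,249) and (413,281).
- **Other brass or jar-like items:** the loose lid stack at (261,183), red jars at (193,211) and (283,203), and a pink one at (302,182).
- **Collars:** (218,269), (259,285) and (301,299).

In the side view the lids are at (426,408), (392,317) and (245,147), and the lid stack is at (326,405). Next I'll measure by mask and triangulation, and check with an enlarged crop.

```bash
cat > h.py <<'E'
from station import env
import cv2,numpy as np
def cam(n):
    c=env.camera(n);c["R"]=cv2.Rodrigues(np.array(c["rvec"],float))[0];c["t"]=np.array(c["tvec"],float).ravel()
    c["C"]=-c["R"].T@c["t"];return c
def ray(c,p):
    d=c["R"].T@np.array([(p[0]-c["cx"])/c["fx"],(p[1]-c["cy"])/c["fy"],1]);return d/np.linalg.norm(d)
def plane(c,p,z):
    d=ray(c,p);return c["C"]+d*(z-c["C"][2])/d[2]
def tri(a,p,b,q):
    d,e=ray(a,p),ray(b,q);s=np.linalg.lstsq(np.c_[d,-e],b["C"]-a["C"],rcond=None)[0]
    P,Q=a["C"]+s[0]*d,b["C"]+s[1]*e;return (P+Q)/2,np.linalg.norm(P-Q)
def lids(im,lo=(19,110,110),hi=(30,255,255),amin=60,roi=None):
    h=cv2.cvtColor(im,cv2.COLOR_BGR2HSV);m=cv2.inRange(h,lo,hi)
    if roi is not None:
        k=np.zeros_like(m);x0,y0,x1,y1=roi;k[y0:y1,x0:x1]=255;m&=k
    m=cv2.morphologyEx(m,cv2.MORPH_CLOSE,np.ones((3,3)))
    out=[]
    for c in cv2.findContours(m,cv2.RETR_EXTERNAL,cv2.CHAIN_APPROX_NONE)[0]:
        if cv2.contourArea(c)<amin:continue
        c=cv2.convexHull(c);M=cv2.moments(c);out.append((M["m10"]/M["m00"],M["m01"]/M["m00"],cv2.contourArea(c),*cv2.boundingRect(c)[2:]))
    return np.array(out)
E
python3 - <<'E'
from h import *
np.set_printoptions(precision=4,suppress=True)
a,b=cam("scene"),cam("side")
h=[cv2.cvtColor(c["image"],cv2.COLOR_BGR2HSV) for c in(a,b)]
print("lid hsv",h[0][171,203],h[0][293,475],h[1][408,426],"wood",h[0][300,400],h[0][230,260],h[1][300,200])
r=lambda p:h[0][p[1],p[0]]
for n,c in(("a",a),("b",b)):print(n,lids(c["image"]))
for k,(roi) in enumerate([(175,235,345,335),(330,190,490,330)]):
    x0,y0,x1,y1=roi;m=((h[k][...,2]<75)*255).astype(np.uint8)
    q=np.zeros_like(m);q[y0:y1,x0:x1]=m[y0:y1,x0:x1]
    for c in cv2.findContours(q,cv2.RETR_EXTERNAL,cv2.CHAIN_APPROX_NONE)[0]:
        if cv2.contourArea(c)>100:
            M=cv2.moments(c);print("collar",k,M["m10"]/M["m00"],M["m01"]/M["m00"],M["m00"],cv2.boundingRect(c))
A=cv2.resize(a["image"][140:340,150:350],(400,400),interpolation=cv2.INTER_CUBIC)
B=cv2.resize(a["image"][200:400,330:530],(400,400),interpolation=cv2.INTER_CUBIC)
cv2.imwrite("pics/crop1.png",np.hstack([A,B]))
E
```

```text
lid hsv [ 20 190 223] [ 19 202 218] [ 18 150 230] wood [ 16  97 100] [ 15 163 185] [ 14 138 199]
a [[475.5568 291.2906 601.      32.      26.    ]
 [445.1276 264.8706 279.5     53.      22.    ]
 [239.831  195.9091 143.      16.      13.    ]
 [262.3041 183.2355 359.5     23.      21.    ]
 [201.5414 170.8206 215.5     20.      15.    ]]
b [[423.5475 402.5294 394.5     26.      23.    ]
 [323.8565 403.5364 858.5     37.      31.    ]
 [391.7853 315.2802 229.      21.      16.    ]]
collar 1 439.2373540856031 303.0077821011673 128.5 (421, 289, 40, 20)
collar 1 444.479012345679 276.6740740740741 135.0 (424, 272, 38, 18)
collar 1 408.0482654600301 271.58220211161387 110.5 (385, 260, 43, 16)
collar 1 408.3780068728522 243.41466208476515 145.5 (386, 238, 42, 18)
```

View pics/crop1.png

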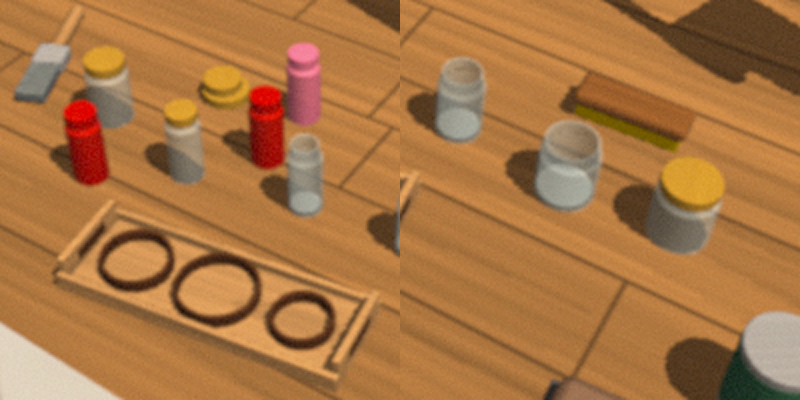

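The crop confirms it. The brass-lidded closed jars are at scene (203,183), (241,210) and (473,302); the three open jars, the lid stack and the red and pink jars are left out. The wide collar is the centre one, and the slim collar is the one on the right in the scene view. Next come tighter masks in small windows.

```bash
python3 - <<'E'
from h import *
np.set_printoptions(precision=4,suppress=True)
a,b=cam("scene"),cam("side")
vis=[a["image"].copy(),b["image"].copy()]
def seg(k,c,seed,w,kind):
    x0,y0=seed[0]-w,seed[1]-w;im=c["image"][y0:seed[1]+w,x0:seed[0]+w]
    hs=cv2.cvtColor(cv2.GaussianBlur(im,(3,3),0),cv2.COLOR_BGR2HSV)
    if kind=="lid": m=cv2.inRange(hs,(17,125,120),(32,255,255))
    else: m=cv2.inRange(hs,(0,0,0),(179,255,105))
    m=cv2.morphologyEx(m,cv2.MORPH_CLOSE,np.ones((3,3)))
    cs=cv2.findContours(m,cv2.RETR_EXTERNAL,cv2.CHAIN_APPROX_NONE)[0]
    cs=max(cs,key=lambda q:cv2.contourArea(cv2.convexHull(q)));H=cv2.convexHull(cs)+[x0,y0]
    cv2.polylines(vis[k],[H],True,(255,0,255),1)
    M=cv2.moments(H);return (M["m10"]/M["m00"],M["m01"]/M["m00"]),cv2.boundingRect(H)[2:]
for n,s,t,w,kd in[("L1",(202,171),(426,406),20,"lid"),("L2",(240,197),(392,316),15,"lid"),("L3",(475,292),(245,147),20,"lid"),
 ("C1",(218,269),(442,288),26,"c"),("C2",(259,285),(406,256),28,"c"),("C3",(301,299),(375,227),24,"c")]:
    p,e=seg(0,a,s,w,kd);q,f=seg(1,b,t,w,kd);P,d=tri(a,p,b,q)
    ap=[l/c["fx"]*np.linalg.norm(P-c["C"]) for l,c in((e[0],a),(f[0],b))]
    print(n,np.round(p,1),np.round(q,1),P,"miss",round(d,4),"width",np.round(ap,3))
A=cv2.resize(vis[0][140:340,150:350],(400,400));A2=cv2.resize(vis[1][190:450,310:510],(400,520))
cv2.imwrite("pics/v1.png",np.hstack([cv2.copyMakeBorder(A,0,120,0,0,0),A2]))
E
```

```text
L1 [201.6 170.5] [427.6 407.5] [ 0.453  -0.3559  0.0841] miss 0.0017 width [0.055 0.055]
L2 [239.8 196. ] [392.2 316.1] [ 0.4899 -0.209   0.0944] miss 0.0004 width [0.042 0.038]
L3 [473.9 288.3] [244.4 146.6] [0.4557 0.3429 0.0788] miss 0.0004 width [0.078 0.061]
C1 [217.8 269.9] [440.  286.3] [ 0.645  -0.1564  0.0191] miss 0.003 width [0.08  0.095]
C2 [257.9 284.4] [409.7 259. ] [ 0.6331 -0.0654  0.0134] miss 0.0089 width [0.093 0.101]
C3 [300.1 299.9] [370.5 222. ] [0.6198 0.0448 0.0224] miss 0.0107 width [0.066 0.083]
```

View pics/v1.png

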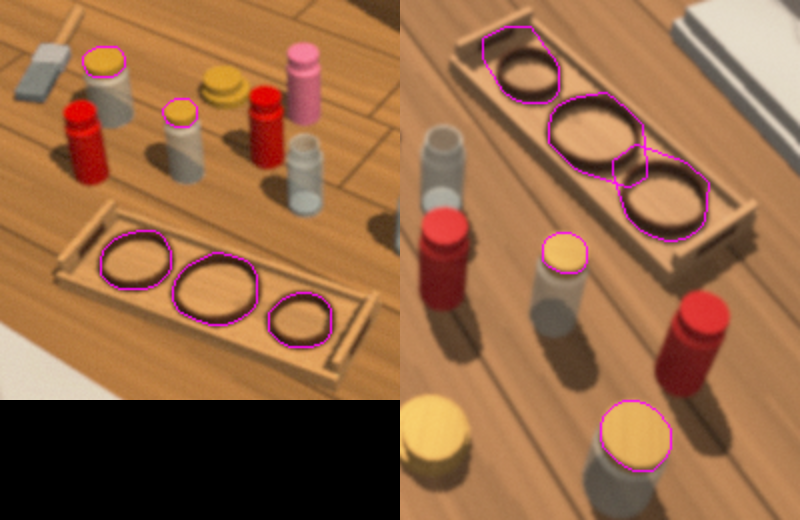

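Lid mid-height measured 84, 94 and 79 mm. Those fit the middle, slim and wide jars, given 83, 93 and 73 plus mask bias. The scene collars are clean. In the side view the collar masks picked up shadow, so I'll use ring ellipses there. I also need the neighbours' positions for finger clearance.

```bash
python3 - <<'E'
from h import *
np.set_printoptions(precision=4,suppress=True)
a,b=cam("scene"),cam("side")
C=np.array([plane(a,p,.018) for p in[(217.8,269.9),(257.9,284.4),(300.1,299.9)]]);print("collars",C,np.linalg.norm(np.diff(C,axis=0),axis=1))
# side ring: outer ellipse edges read from overlay -> predicted px as check
for P in C:
    q=b["R"]@P+b["t"];print("side px",b["fx"]*q[0]/q[2]+b["cx"],b["fy"]*q[1]/q[2]+b["cy"])
for n,p in dict(open_slim=(302,241),open_mid=(359,262),open_wide=(413,292)).items():print(n,plane(a,p,.005))
for k,c in enumerate((a,b)):
    h=cv2.cvtColor(c["image"],cv2.COLOR_BGR2HSV);m=cv2.inRange(h,(0,120,60),(6,255,255))|cv2.inRange(h,(160,80,60),(179,255,255))
    n,_,st,ce=cv2.connectedComponentsWithStats(m)
    for i in range(1,n):
        if st[i,4]>250:print(k,st[i],ce[i],plane(c,ce[i],.05))
print("lidstack",plane(a,(261,183),.014))
i=a["image"];print(lids(i,(18,170,120),(32,255,255),40,(450,270,500,320)))
h=cv2.cvtColor(i,cv2.COLOR_BGR2HSV);print(h[278:312:2,475])
E
```

```text
collars [[ 0.6453 -0.1582  0.018 ]
 [ 0.6329 -0.0597  0.018 ]
 [ 0.621   0.0394  0.018 ]] [0.0993 0.0998]
side px 441.4052038049363 287.4973750088611
side px 406.0738766732548 254.99585409933061
side px 374.57661628300286 225.71606090739198
open_slim [ 0.4615 -0.0595  0.005 ]
open_mid [0.4502 0.0856 0.005 ]
open_wide [0.4664 0.2259 0.005 ]
0 [293 161  17  42 626] [301.3962 181.524 ] [ 0.323  -0.1503  0.05  ]
0 [275 183  17  41 621] [282.8551 203.0081] [ 0.4155 -0.1428  0.05  ]
0 [182 189  22  43 685] [192.4949 210.3693] [ 0.5499 -0.3065  0.05  ]
0 [ 17 251  82  50 914] [ 64.6937 285.43  ] [ 0.8642 -0.3718  0.05  ]
0 [463 464  48  16 395] [483.5443 472.3848] [0.7817 0.4851 0.05  ]
1 [ 320  294   25   52 1116] [331.4194 318.6559] [ 0.4169 -0.1427  0.05  ]
1 [ 587  309   53   79 1050] [609.3438 357.4162] [ 0.7775 -0.4145  0.05  ]
1 [271 319  26  52 828] [284.0954 348.9034] [ 0.321  -0.1586  0.05  ]
1 [ 438  335   37   54 1301] [455.6003 361.02  ] [ 0.5536 -0.3048  0.05  ]
lidstack [ 0.3457 -0.2605  0.014 ]
[[476.0574 290.8511 624.5     33.      27.    ]]
[[ 18 189 197]
 [ 19 197 216]
 [ 19 195 217]
 [ 19 199 218]
 [ 19 202 217]
 [ 19 204 216]
 [ 19 205 215]
 [ 19 194 217]
 [ 19 196 220]
 [ 20 195 220]
 [ 20 210 219]
 [ 19 195 214]
 [ 19 197 154]
 [ 19 201 132]
 [ 19  62 139]
 [ 23  32 145]
 [ 22  57 117]]
```

The collars come out 99.3 and 99.8 mm apart, and they reproject onto the side rings within 1–2 px, so they stand at the right height. I'll move above the wide jar and refine it from two wrist views.

```bash
cat >> h.py <<'E'
from scipy.spatial.transform import Rotation as Ro
np.set_printoptions(precision=4,suppress=True)
D=np.deg2rad
def ori(c): # closing direction c deg
    return [np.pi,0,D(c+90)]
def wcam(tag=None):
    p,r=np.array(env.read_position()),Ro.from_euler("xyz",env.read_tool_rot()).as_matrix()
    c=env.camera("wrist");X=np.array(c["hand_eye"]);Rw=r@X[:3,:3]
    c["C"]=p+r@X[:3,3];c["R"]=Rw.T;c["t"]=-c["R"]@c["C"]
    if tag:cv2.imwrite(f"pics/{tag}.png",c["image"])
    return c
def proj(c,P):
    q=c["R"]@np.array(P)+c["t"];return np.array([c["fx"]*q[0]/q[2]+c["cx"],c["fy"]*q[1]/q[2]+c["cy"]])
def lidat(c,P,w=70):
    u=proj(c,P);x,y=np.round(u).astype(int)
    L=lids(c["image"],(15,150,110),(32,255,255),300,(max(x-w,0),max(y-w,0),x+w,y+w))
    L=sorted(L,key=lambda l:np.hypot(*(l[:2]-u)));return L[0]
def two_views(P,c,z=.2,d=.05):
    """wrist lid centre from two hover places"""
    V=[]
    for s in(-d,0):
        (env.movep([P[0]+s,P[1],z],ori(c)) if s else env.move_linear([P[0],P[1],z],.2));env.pause(.15)
        k=wcam();V+=[k,lidat(k,P)]
    Q,m=tri(V[0],V[1][:2],V[2],V[3][:2])
    print("lid",Q,"miss",m,"px",V[1],V[3],"diam",V[3][3]/V[2]["fx"]*np.linalg.norm(Q-V[2]["C"]));return Q
E
python3 - <<'E'
from h import *
a,b=cam("scene"),cam("side")
P,m=tri(a,(476.06,290.85),b,(244.4,146.6));print(P,m)
Q=two_views(P,7,.22);wcam("w1");print(env.read_time_s(),env.read_position(),env.read_tool_rot())
E
```

```text
[0.4571 0.3482 0.0753] 0.00039308724565208675
lid [0.4626 0.3565 0.1031] miss 0.008677855152307491 px [ 404.3708  239.388  9382.      112.      116.    ] [ 333.7928  216.197  8468.      113.      122.    ] diam 0.07373536289347767
2.7083 [0.4564 0.3483 0.22  ] [-3.1414  0.      1.6936]
```

View pics/w1.png

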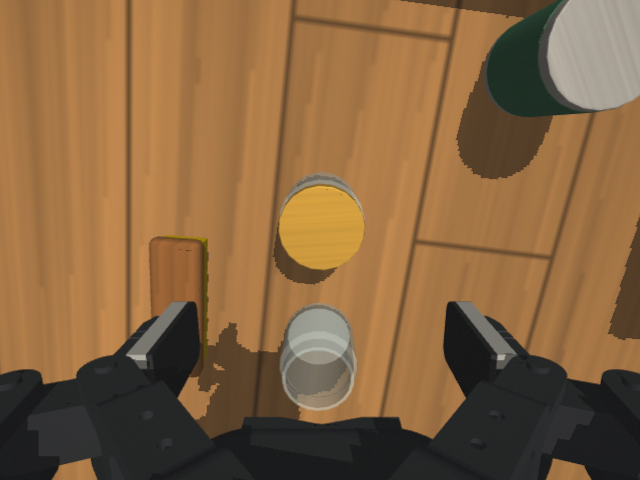

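The wrist view shows the lid as a clean disc at (322,227), 85 px across, with the open wide jar below it at (319,355). The mask bled into the wood, so I'll tighten it.

```bash
python3 - <<'E'
from h import *
im=cv2.imread("pics/w1.png");h=cv2.cvtColor(im,cv2.COLOR_BGR2HSV)
for p in[(322,227),(300,220),(340,250),(322,200)]:print("lid",h[p[1],p[0]])
for r in[(380,200,420,300),(200,100,270,200),(210,250,255,330)]:
    w=h[r[1]:r[3],r[0]:r[2]].reshape(-1,3);print(np.percentile(w,[1,50,99],axis=0).astype(int).tolist())
for lo in[(19,170,150),(20,170,150),(18,180,180)]:print(lids(im,lo,(30,255,255),300,(250,150,400,300)))
E
```

```text
lid [ 19 180 208]
lid [ 19 179 211]
lid [ 20 180 208]
lid [ 19 179 215]
[[14, 139, 108], [15, 148, 181], [15, 151, 192]]
[[14, 144, 154], [15, 148, 172], [16, 151, 183]]
[[14, 138, 90], [15, 148, 172], [16, 151, 179]]
[[ 321.1762  227.2624 5556.       86.       84.    ]]
[]
[[ 324.3755  214.677  2109.       84.       35.    ]]
```

```bash
sed -i 's/(15,150,110),(32,255,255),300/(18,163,110),(30,255,255),300/' h.py
python3 - <<'E'
from h import *
print(two_views([.4571,.3482,.0753],7,.22));print(env.read_time_s())
E
```

```text
lid [0.4568 0.3472 0.0788] miss 0.00022252683354245017 px [ 387.9101  235.118  5592.       86.       85.    ] [ 320.771   226.6905 5660.       87.       86.    ] diam 0.0621696749766043
[0.4568 0.3472 0.0788]
3.825
```

The lid measures 62 mm across with its top at 79 mm, so it is the wide jar. I'll pick it and lift.

```bash
cat >> h.py <<'E'
COL=dict(wide=(.6329,-.0597),middle=(.6453,-.1582),slim=(.6210,.0394))
TZ=dict(wide=.020,middle=.030,slim=.039)
def pick(n,Q):
    env.move_linear([Q[0],Q[1],TZ[n]],.12)
    print("F down",env.read_force());env.close_gripper(30);env.pause(.2)
    print("w",env.read_grip_width(),"gf",env.read_gripper_force())
    env.move_linear([Q[0],Q[1],.2],.15);print("w",env.read_grip_width(),"F",env.read_force(),env.read_time_s())
def hover(n):
    x,y=COL[n];env.movep([x,y,.2],ori(7));env.pause(.2);print("w",env.read_grip_width(),env.read_position(),env.read_time_s())
E
python3 - <<'E'
from h import *
pick("wide",[.4568,.3472]);hover("wide")
a,b=cam("scene"),cam("side")
cv2.imwrite("pics/p1.png",np.hstack([cv2.resize(a["image"][120:340,150:370],(400,400)),cv2.resize(b["image"][100:340,280:520],(400,400))]))
E
```

```text
F down [ 0.7432 -0.9317  0.3765]
w 0.06528173751715956 gf 29.294144441373646
w 0.06545644577008931 F [ 0.3482  0.1466 -2.2515] 7.5167
w 0.06549028802250605 [ 0.6329 -0.0587  0.2001] 9.3417
```

View pics/p1.png

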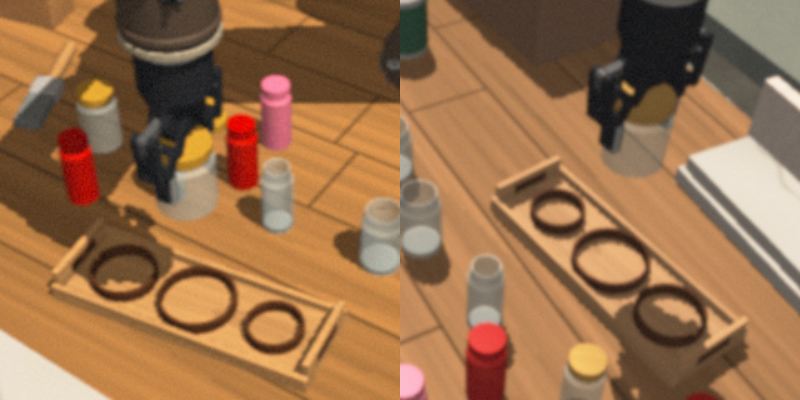

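The wide jar is held upright (65.4 mm) with no slip and is above the centre collar. I'll lower it by force feel, release, and go on to the middle jar.

```bash
cat >> h.py <<'E'
def place(n,c=7):
    x,y=COL[n];z=TZ[n]+.014
    f0=env.read_force()[2];env.move_linear([x,y,z],.12);env.pause(.1);print("side F",env.read_force())
    while z>TZ[n]+.004:
        z-=.001;env.move_linear([x,y,z],.03);env.pause(.05)
        if env.read_force()[2]-f0>1.5:break
    print("down z",z,"floor->",z-TZ[n],"F",env.read_force())
    env.open();env.pause(.2);env.move_linear([x,y,.2],.15);print("t",env.read_time_s())
E
python3 - <<'E'
from h import *
place("wide")
Q=two_views([.453,-.3559,.087],-63,.22);print(env.read_time_s());wcam("w2")
E
```

```text
side F [ 0.4663  0.2193 -2.6809]
down z 0.03 floor-> 0.009999999999999998 F [-4.5895 -0.7727 10.9262]
t 14.1
lid [ 0.4542 -0.3566  0.0885] miss 0.0002847221701867528 px [ 357.0381  164.7187 4364.5      75.       75.    ] [ 322.8638  227.8486 3931.5      73.       72.    ] diam 0.05043538068924472
16.3
```

View pics/w2.png

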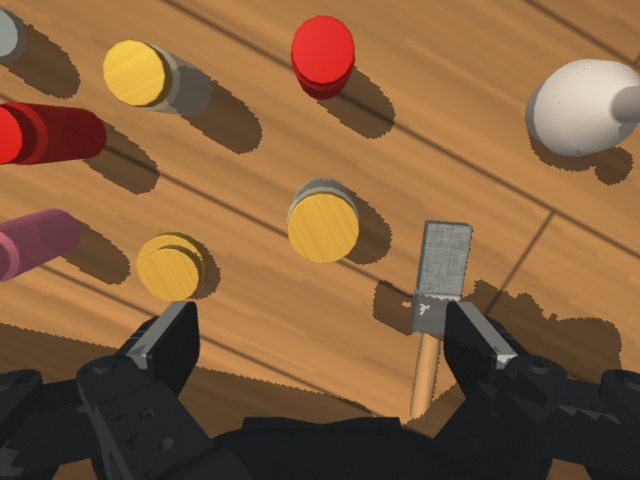

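The middle lid at (323,228) measures 50.4 mm across with its top at 88.5 mm. The red jar at (322,55) and the scraper at (440,290) are clear of the fingers, so I'll pick and place it.

```bash
python3 - <<'E'
from h import *
pick("middle",[.4542,-.3566]);hover("middle");place("middle")
Q=two_views([.4899,-.209,.097],37,.23);print(env.read_time_s());wcam("w3")
E
```

```text
F down [-0.046   0.1769  0.7456]
w 0.05333117708150933 gf 29.956891934853047
w 0.05307049455703759 F [-0.4951 -0.7391 -1.8872] 19.9667
w 0.05333995438791232 [ 0.6447 -0.1594  0.2001] 21.2333
side F [-1.3271  0.0631 -0.499 ]
down z 0.039999999999999994 floor-> 0.009999999999999995 F [-2.5902  0.2646  7.0077]
t 25.825
lid [ 0.4896 -0.21    0.0987] miss 0.0003146582886615409 px [ 374.8331  269.6668 2125.       53.       53.    ] [ 320.0364  230.4035 2255.5      55.       55.    ] diam 0.03801170657535716
27.4833
```

View pics/w3.png

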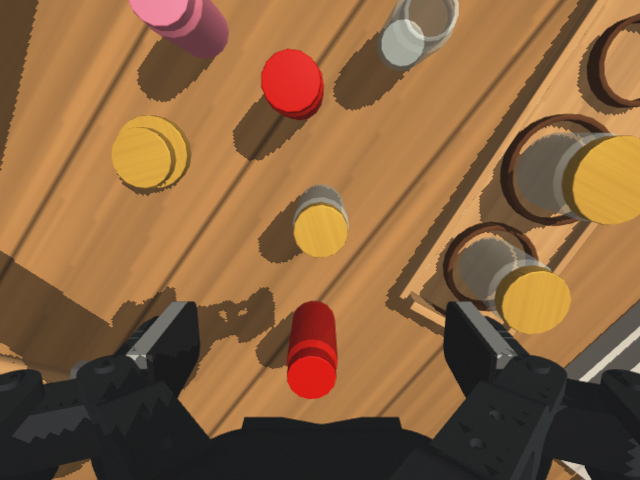

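The slim lid at (320,230) measures 38 mm across with its top at 98.7 mm. The fingers have clear space on both sides, and both placed jars stand in their collars. I'll pick and place it.

```bash
python3 - <<'E'
from h import *
pick("slim",[.4896,-.21]);hover("slim");place("slim")
x,y=COL["wide"];env.movep([x-.12,y,.32],ori(7));env.pause(.3)
print(env.read_time_s(),env.read_grip_width())
a,b=cam("scene"),cam("side")
cv2.imwrite("pics/f1.png",np.hstack([cv2.resize(a["image"][140:360,150:370],(400,400)),cv2.resize(b["image"][100:340,250:490],(400,400))]))
env.movep([.45,.3,.32],ori(7));env.pause(.3)
a,b=cam("scene"),cam("side")
cv2.imwrite("pics/f2.png",np.hstack([cv2.resize(a["image"][140:360,150:370],(400,400)),cv2.resize(b["image"][100:340,250:490],(400,400))]))
E
```

```text
F down [-0.1204  0.2916 -0.158 ]
w 0.04107114405707316 gf 29.605499648605473
w 0.041209162982815316 F [ 0.059  -0.0881 -1.8462] 31.175
w 0.04139646181490847 [0.6208 0.0382 0.2   ] 32.4667
side F [ 0.1326 -0.1992 -1.8261]
down z 0.048999999999999995 floor-> 0.009999999999999995 F [-1.1171 -0.4847  6.2636]
t 37.0083
38.0917 0.08538566045419742
```

View pics/f2.png

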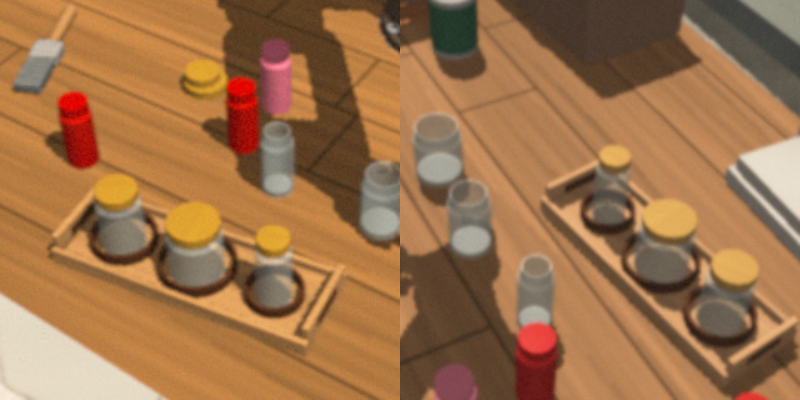

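Both views show all three closed jars upright inside their own collars, with the open jars undisturbed and the gripper clear. I'm handing the job in.

```bash
python3 -c "
from station import env
print(env.close_job(),env.read_time_s())"
```

```text
the job is handed in; nothing more can be done
the job is handed in; nothing more can be done
```

The three closed jars stand upright on the carrier's floor, each in the collar of its own size; the open jars were left untouched, and I handed the job in at about 40 s of the 86 s allowed, with no verdict returned.

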